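# Close the tube clamp and latch its swing bolt

## Robot

A 6-joint arm with a two-finger parallel gripper is mounted at the origin on a cart in front of the work surface, level with it; the furniture and walls round the work are solid. World frame = base frame: x ahead of the robot, y to its left, z up, the work surface at z = 0. Lengths are in m, angles in rad, forces in N, time in s.
With the tool pointing down it reaches from about 0.25 to 0.725 m from the base axis. Payload 9.7 kg.
Tool frame: the origin (TCP) lies at the very end of the fingers, on their centre line; the grasp point (between the pads) lies 19 mm behind it (env.pinch_z is the distance from the TCP to the grasp point, in m); z points along the fingers, y is the line along which they close (so a half turn about z gives the same grasp; the last joint's range is limited). The gripper opens to 85 mm and grips with 20 to 120 N. Pads are 22 mm wide; open, the fingers measure 114 mm over their backs; the gripper's body (76 mm by 85 mm) begins 54 mm behind the grasp point. The pads swing forward as they close: fully open they stand 13 mm farther back than shut.
Start: joints at [1.196, 0.087, 0.176, 1.66, 0, 1.571], TCP at [0.201, 0.512, 0.231] pointing down, gripper open.
Joint ranges: [-3.13, 3.13], [-0.85, 1.81], [-1.15, 1.24], [-2.2, 2.28], [-1.44, 1.52], [-3.14, 3.14]. Speed limits (rad/s): [2.22, 2.22, 2.57, 3.14, 3.14, 3.14].

## Interface

Orientations are given as a unit quaternion [w, x, y, z].
In Python, from cell import env, grab_frame gives the robot as it stands (env), with the cameras as plain functions.
- The arm moves only by the shell command python3 steer.py [OPENING] [FORCE], which reads ROWS from standard input. ROWS is one flat JSON list of numbers that holds 1 to 12 rows one after another, with no inner brackets; each row has 6 numbers: dx, dy, dz in shares of 1 m (1.0 is 1 m), then a rotation vector rx, ry, rz in fractions of the full range, 1 being pi rad; each row is the pose to reach, as a shift and turn from the pose commanded when the command began, along the tool's axes at that moment; what a row does not reach only later rows make up. A row lasts 1/10 s, in which the tool goes at most 0.05 m and 0.15 rad, less where a joint would pass 70% of its speed; a pose out of reach is approached as far as the arm can. OPENING is the opening from 0.0 (shut) to 1.0 (fully open), set as the command begins (- or left out keeps the last). The fingers move at their own pace and stop on an object; FORCE is the grip in N (left out, the last holds). Time passes only in rows, so rows that do not move let the fingers close. It prints the time, the measured TCP pose, the force, the opening and the grip force at its end. A shift or turn number past 1, either way, is cut back to 1. Input that does not fit is refused with a message, and nothing moves.
- env.observe(): the state, without advancing time (a new reading comes with each control period).
- grab_frame(name): name is "side" or "top"; returns a dict with "pixels" (480x640x3 uint8, red, green, blue), "intrinsics" (3x3 intrinsics, pixels), "cam_to_world" (4x4, takes a point from camera to world coordinates). Camera axes: x right, y down, z forward; pixel columns grow to the right and rows downward; lengths in m; the calibration is good to about 2 mm. A picture is of the moment at which its call begins. There is no depth.
- env.job_done(): hands the job in; it is judged then, once.
The state is a dict: "time": time; "q": joint angles; "dq": joint speeds; "joint_torque": joint torques, N m; "position": TCP position; "tcp_rot": TCP orientation; "contact_force": force on the tool from outside, world axes, zero at the start; "torque": the same for the moment, N m; "opening": opening from 0.0 (shut) to 1.0 (fully open); "finger_force": force on a finger pad.
Only numpy, scipy, OpenCV 4.12 (cv2) and the standard library are available. Lean on these libraries where they do the work, as an engineer would, in place of code of your own. Each camera call takes 0.05 s, during which the arm holds its last target. There are 200 camera calls.

## Task

The tube on the bench lies in an open tube clamp. Swing the clamp's hinged cap over the tube until it is fully down, without forcing it; then pull the ball knob of the sprung swing bolt outward, swing the bolt up into the cap's slot and let its collar drop home behind the lips. Leave the tube where it lies and do not disturb the battery pack, the sanding block or the tape roll.

Things in the scene. Friction and masses are not known exactly. Their poses are not given: they have to be found in the camera images.
- clamp: Steel tube clamp bolted down, on a dark plate 120 (its x) x 380 (its y) x 12 mm. Origin: centre of the plate's underside, on the bench; z up, x away from the robot along the clamped tube (yaw up to 0.25 rad). Cap hinge on the -y side, swing bolt on the +y side; both swing across the tube, in the y-z plane.
- bar (a point): Middle of a fixed tube over the clamp: 34 mm diameter, along y from -188 to 188 mm, axis at x = 34, z = 285 mm (clamp frame), on uprights at y = +-178, x = 32 to 58 mm. It blocks a gripper that points straight down; come in beneath it from the robot's side, fingers tilted 25 to 45 degrees from vertical, pointing down and along +x.
- tube: Loose plain metal tube, 48 mm diameter, 180 mm long, 0.45 kg or so, lying in the half-round saddle of the clamp; origin at its centre, about 75 mm above the bench, x along its axis.
- cap_hinge (a point): Hinge axis of the cap (axis along the clamp's x), at x = 0, y = -45 mm, z = 77 mm in the clamp's frame; fixed.
- cap (a joint): Cap angle, rad: 0 = fully down over the tube (a rigid stop), grows as it swings up and back to the -y side, 1.57 = upright, stop at 2.1. Stiff hinge (0.28 N m, about 3 N at the lug): the cap stays where it is left. Pressing on it with over 60 N is forcing it.
- cap_lug (a point): On the outer face of the lug, the cap's flat end: with the cap down at x = 0, y = 50, z = 95 mm (clamp frame), that is 95 mm along and 18 mm outward from the hinge; turns with the cap. Cap 56 mm wide (x). Lug flat from y = 32 to 78 mm, with a 16 mm slot from y = 46 mm to its open end and lips 6 mm high at y = 71 to 78. From hinge to lug a half ring, outer radius 32 mm, arches over the tube.
- bolt_pivot (a point): Pivot axis of the swing bolt (along the clamp's x), at x = 0, y = +55 mm, z = 45 mm in the clamp's frame; fixed.
- swing_bolt (a joint): Bolt angle, rad: 0 = upright in the slot, grows as it leans out towards +y, stop at 1.05; leaning 0.7 or more it is clear of the cap's way. Stiff (0.16 N m): it stays where it is left. In the slot of the lowered cap it has some play, about 0.08 rad either way, inward until its stem meets the slot's root. Fingers that close across the swing plane clear the stem.
- ball (a point): Centre of the bolt's black ball knob, 32 mm diameter, 100 mm from the pivot at rest. A 24 mm collar sits on the 10 mm stem, 50 to 57 mm from the pivot. Knob, stem and collar pull outward together along the bolt against a spring (5 N at first, 10 N at the stop 22 mm out). Pulled 14 mm or more, the collar clears the lowered cap's lips; let go, it drops onto the lug behind them.
- battery_pack: Black battery pack, 100 x 70 x 62 mm, a bystander on the bench; origin: centre of its underside.
- sanding_block: Dark rubber sanding block, 110 x 68 x 29 mm, a bystander on the bench; origin: centre of its underside.
- tape_duct: Grey roll of tape, 107 mm across, 48 mm high, lying flat behind the clamp, a bystander; origin: centre of its underside.

How it is judged:
On the way:
1. the cap is fully down while the swing bolt still leans out (value of joint cap below 0.05 rad and value of joint swing_bolt above 0.3 rad), for 0.2 s.
At the end, for the whole second after the job is handed in: The cap is down (within 0.05 rad), the swing bolt stands upright in its slot (within 0.14 rad) with its collar home behind the lips (ball within 104 mm of the pivot), the tube lies in the saddle within 20 mm of where it lay and along it (0.06 rad), and all is released and at rest (value of joint cap below 0.05 rad and value of joint swing_bolt between -0.14 and 0.14 rad and distance between ball and bolt_pivot below 0.104 m and distance of tube from where it was at the start of the episode below 0.02 m and angle between the x axis of tube and the x axis of clamp, either way round below 0.06 rad and linear speed of tube below 0.02 m/s and velocity of joint swing_bolt between -0.1 and 0.1 rad/s); the robot touches nothing.
It fails at once if the cap is pressed with more than 60 N (contact force between any of the fingers, the arm and cap above 60 N).
It fails at once if a bystander is pushed more than 30 mm (distance of any of battery_pack, sanding_block, tape_duct from where it was at the start of the episode above 0.03 m).
It also fails if it takes over 56 s, if anything falls off the work surface, if the arm or the gripper's body presses on something with over 40 N, if the wrist force passes 120 N, or if a joint passes its speed limit or range.

## Working session

There is one attempt and no reset: what is moved stays moved. The work goes in short steps, Python scripts to look and compute and a shell command to move; the robot and the scene stay as the last step left them, time stands still between calls to the robot, and variables do not carry over. Pictures are saved under pics/ and viewed, at most 10 in all, crops included, and the job is handed in when it is done.

```bash
ls; mkdir -p pics
python3 - <<'E'
from cell import env, grab_frame
import cv2,numpy as np
o=env.observe();print({k:np.round(v,3) for k,v in o.items()})
for n in("side","top"):
    f=grab_frame(n);cv2.imwrite(f"pics/{n}0.png",f["pixels"][:,:,::-1]);np.savez(f"pics/{n}0.npz",**f);print(n,f["intrinsics"].tolist(),np.round(f["cam_to_world"],4).tolist())
E
```

```text
cell.py
pics
steer.py
{'time': np.float64(0.0), 'q': array([1.196, 0.087, 0.175, 1.66 , 0.   , 1.571]), 'dq': array([ 0.001, -0.003,  0.001,  0.   ,  0.001,  0.   ]), 'joint_torque': array([ 3.0000e-03, -5.2039e+01,  4.6480e+01,  1.6000e-02,  0.0000e+00,
        0.0000e+00]), 'position': array([0.201, 0.512, 0.231]), 'tcp_rot': array([-0.   ,  0.186,  0.982, -0.001]), 'contact_force': array([-0.613,  0.562, -0.318]), 'torque': array([-0.01 , -0.001, -0.04 ]), 'finger_force': np.float64(0.0), 'opening': np.float64(1.001)}
side [[518.675726060633, 0.0, 321.3253141505502], [0.0, 518.675726060633, 240.32613518652107], [0.0, 0.0, 1.0]] [[-0.661, -0.5535, 0.5067, 0.1287], [-0.7504, 0.4845, -0.4497, 0.2944], [0.0034, -0.6774, -0.7356, 0.9162], [0.0, 0.0, 0.0, 1.0]]
top [[552.4486090130401, 0.0, 325.32301322683776], [0.0, 552.4486090130401, 240.05928935588423], [0.0, 0.0, 1.0]] [[-0.2401, -0.8894, 0.389, 0.1396], [-0.9707, 0.2242, -0.0865, -0.045], [-0.0103, -0.3983, -0.9172, 1.4119], [0.0, 0.0, 0.0, 1.0]]
```

View pics/side0.png

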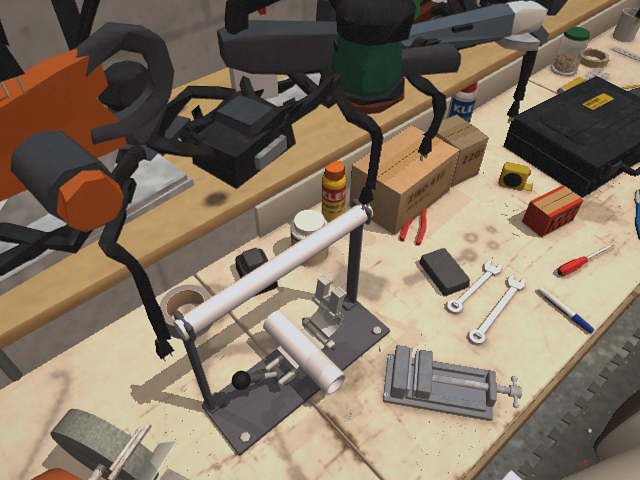

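View pics/top0.png

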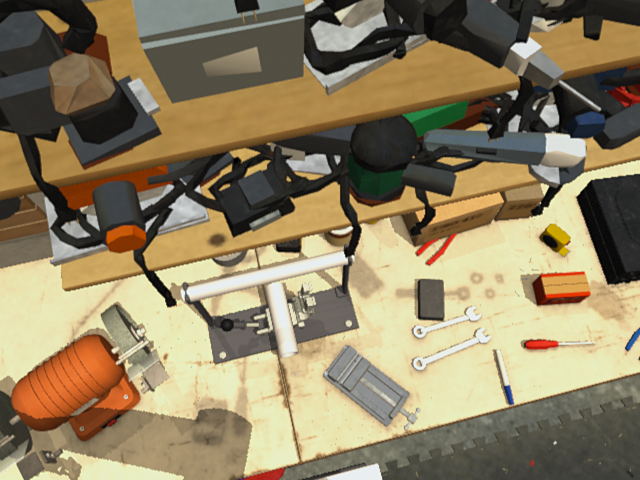

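Side view: clamp plate spans about (205,405)–(388,330), black ball at (241,380), open cap at (328,295). Top view: ball at (227,324), cap around (300,300), bar from (186,292) to (350,260). Cropping for detail.

Run:
```python
import cv2
s=cv2.imread("pics/side0.png")[195:455,170:400];t=cv2.imread("pics/top0.png")[245:370,175:365]
cv2.imwrite("pics/c1.png",cv2.resize(s,None,fx=2.3,fy=2.3,interpolation=cv2.INTER_CUBIC))
cv2.imwrite("pics/c2.png",cv2.resize(t,None,fx=4,fy=4,interpolation=cv2.INTER_CUBIC))
```

```text
(no output)
```

View pics/c1.png

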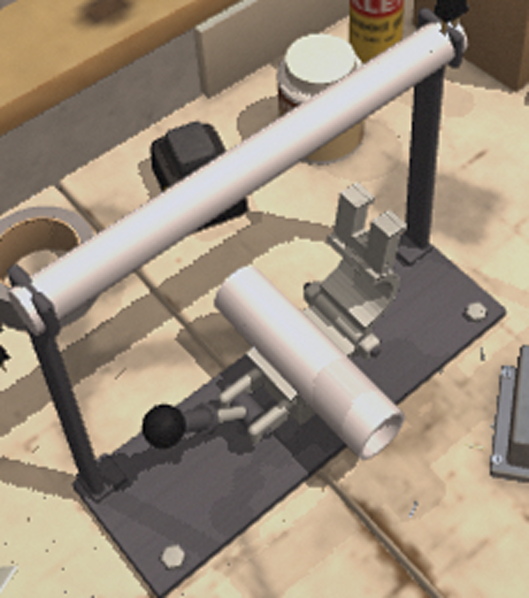

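View pics/c2.png

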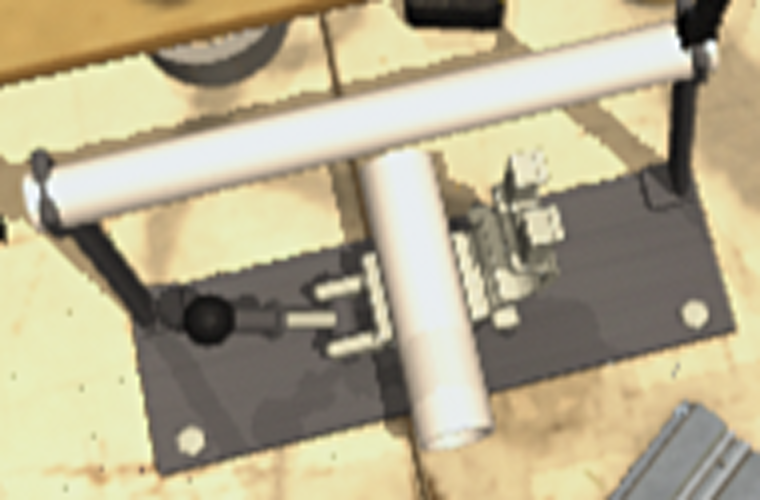

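The crops show plate corners (side (160,597),(507,313),(75,487); top (160,474),(735,329)), the ball (side (164,426), top (208,320)) and the open cap's two prongs (side (355,195),(388,222); top (530,165),(543,222)).

```bash
cat > h.py <<'E'
import numpy as np,cv2
from scipy.spatial.transform import Rotation as R
def cams(tag): return {n:dict(np.load(f"pics/{n}{tag}.npz")) for n in("side","top")}
def ray(f,p):
    d=f["cam_to_world"][:3,:3]@np.linalg.solve(f["intrinsics"],[p[0],p[1],1]);return f["cam_to_world"][:3,3],d/np.linalg.norm(d)
def plane(f,p,z): o,d=ray(f,p);return o+d*(z-o[2])/d[2]
def tri(a,pa,b,pb):
    o,d=ray(a,pa);q,e=ray(b,pb);s=np.linalg.lstsq(np.c_[d,-e],q-o,rcond=None)[0]
    A,B=o+d*s[0],q+e*s[1];return (A+B)/2,np.linalg.norm(A-B)
def proj(f,P):
    T=np.linalg.inv(f["cam_to_world"]);c=f["intrinsics"]@(T[:3,:3]@P+T[:3,3]);return c[:2]/c[2]
E
python3 - <<'E'
from h import *
C=cams("0");S,T=C["side"],C["top"]
s=lambda x,y:np.array([170+x/2.3,195+y/2.3]);t=lambda x,y:np.array([175+x/4,245+y/4])
np.set_printoptions(precision=4,suppress=True)
for p in[(160,597),(507,313),(75,487)]:print("S",plane(S,s(*p),.012))
for p in[(160,474),(735,329),(132,292),(690,175)]:print("T",plane(T,t(*p),.012))
for n,a,b in[("cornF+y",(160,597),(160,474)),("cornF-y",(507,313),(735,329)),("ball",(164,426),(208,320)),("prong far",(355,190),(528,160)),("prong near",(390,217),(541,218)),("hinge end",(371,345),(505,317)),("tube end",(381,436),(457,436)),("bar +y end",(28,305),(40,200)),("bar -y",(455,45),(705,55))]:print(n,*tri(S,s(*a),T,t(*b)))
# ball by mask
for n,f,c in[("s",S,s(164,426)),("t",T,t(208,320))]:
    g=f["pixels"].max(2);m=(g<38).astype(np.uint8);k,l,st,ce=cv2.connectedComponentsWithStats(m)
    for i in range(1,k):
        if np.hypot(*(ce[i]-c))<10 and st[i][4]>20:print(n,ce[i],st[i],c)
E
```

```text
S [0.4689 0.1775 0.012 ]
S [ 0.4695 -0.198   0.012 ]
S [0.5841 0.1783 0.012 ]
T [0.4716 0.1745 0.012 ]
T [ 0.4737 -0.2018  0.012 ]
T [0.5929 0.1731 0.012 ]
T [ 0.5818 -0.2003  0.012 ]
cornF+y [ 0.474   0.1762 -0.0003] 0.0010935012597778038
cornF-y [ 0.4748 -0.2034  0.0017] 0.0028162992141277875
ball [0.5328 0.1159 0.1086] 0.0007971461980442545
prong far [ 0.5555 -0.0915  0.1941] 0.0009733597072855897
prong near [ 0.5168 -0.091   0.1994] 0.0031785413921420823
hinge end [ 0.4996 -0.0593  0.0732] 0.002918714431150064
tube end [ 0.4369 -0.0141  0.0668] 0.0013228333781603917
bar +y end [0.5666 0.1705 0.2854] 0.0006024316138119788
bar -y [ 0.5615 -0.1969  0.2787] 0.002406086909462441
s [240.5261 380.8815] [232 371  19  19 211] [241.3043 380.2174]
t [226.4388 324.6531] [221 319  12  12  98] [227. 325.]
```

```bash
cat > rel.py <<'E'
import sys
from h import *
from cell import env, grab_frame
def rt(deg,yaw=0):
    t=np.radians(deg);c,s=np.cos(t),np.sin(t)
    return R.from_euler("z",yaw)*R.from_matrix(np.array([[0,c,s],[1,0,0],[0,s,-c]]))
def rel(P,deg=35):
    o=env.observe();q=o["tcp_rot"];Rc=R.from_quat([q[1],q[2],q[3],q[0]])
    return np.r_[Rc.inv().apply(np.array(P)-o["position"]),(Rc.inv()*rt(deg)).as_rotvec()].round(4)
if __name__=="__main__":
    for a in sys.argv[1:]: print(rel([float(v) for v in a.split(",")]).tolist())
E
python3 rel.py .25,.20,.27 .43,-.125,.25
```

```text
[-0.1594, -0.2722, -0.039, -0.5364, -0.3641, 1.157]
[-0.4459, -0.5087, -0.0187, -0.5364, -0.3641, 1.157]
```

The rows are not in the units I measure in: turns go in shares of pi rad. I convert before sending: 1.157 rad is 0.3683.

```bash
echo '[-0.08,-0.136,-0.02,-0.0859,-0.0573,0.1846,-0.16,-0.272,-0.039,-0.0859,-0.0573,0.1846,-0.16,-0.272,-0.039,-0.0859,-0.0573,0.1846,-0.16,-0.272,-0.039,-0.1707,-0.1159,0.3683,-0.16,-0.272,-0.039,-0.1707,-0.1159,0.3683,-0.2,-0.3,-0.037,-0.1707,-0.1159,0.3683,-0.24,-0.34,-0.035,-0.1707,-0.1159,0.3683,-0.28,-0.38,-0.03,-0.1707,-0.1159,0.3683,-0.32,-0.42,-0.027,-0.1707,-0.1159,0.3683,-0.4459,-0.5087,-0.0187,-0.1707,-0.1159,0.3683,-0.4459,-0.5087,-0.0187,-0.1707,-0.1159,0.3683,-0.4459,-0.5087,-0.0187,-0.1707,-0.1159,0.3683]' | python3 steer.py 0.0 30; python3 rel.py .43,-.125,.25
```

```text
time: 1.3
position: [0.4033, 0.0359, 0.2804]
tcp_rot: [0.207, 0.676, 0.676, 0.207]
contact_force: [0.3, 0.8, -0.1]
opening: -0.0
finger_force: 0.0
[-0.1608, 0.0052, 0.0403, -0.0163, 0.001, -0.0007]
```

```bash
echo '[-0.05,0.005,0.01,0,0,0,-0.1,0.005,0.02,0,0,0,-0.13,0.005,0.03,0,0,0,-0.161,0.005,0.04,0,0,0,-0.161,0.005,0.04,0,0,0,-0.161,0.015,0.07,0,0,0,-0.161,0.025,0.1,0,0,0,-0.161,0.035,0.13,0,0,0,-0.161,0.04,0.15,0,0,0,-0.161,0.041,0.17,0,0,0,-0.161,0.041,0.17,0,0,0,-0.161,0.041,0.17,0,0,0]' | python3 steer.py
python3 - <<'E'
from rel import *
for n in("side","top"):
    f=grab_frame(n);np.savez(f"pics/{n}1.npz",**f)
    c=proj(f,np.array([.53,-.07,.15])).astype(int);im=f["pixels"][max(c[1]-75,0):c[1]+75,c[0]-66:c[0]+67,::-1]
    globals()[n]=cv2.resize(im,(532,600)) if 0 else cv2.resize(im,None,fx=3,fy=3)
    print(n,c)
cv2.imwrite("pics/v1.png",np.hstack([side,top]))
E
```

```text
time: 2.5
position: [0.5308, -0.1236, 0.1622]
tcp_rot: [0.207, 0.677, 0.676, 0.206]
contact_force: [-0.5, 0.3, 0.2]
opening: 0.001
finger_force: 0.0
side [324 307]
top [301 303]
```

View pics/v1.png

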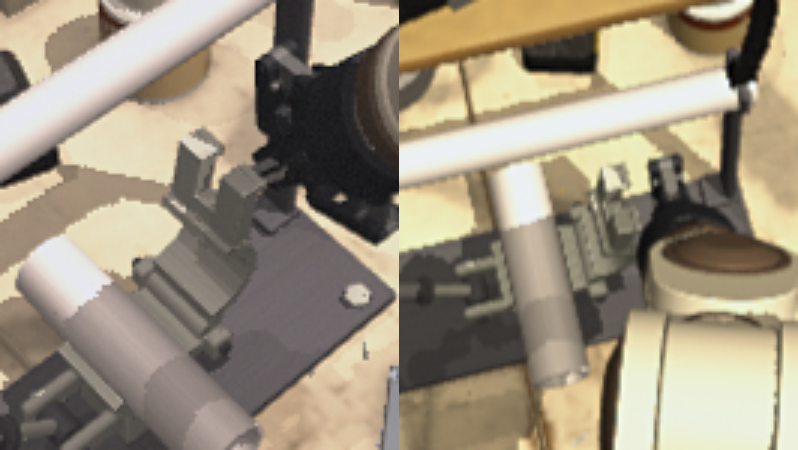

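The finger tips stand just behind the open cap's prongs (side crop (265,175)), as planned. Now pushing the cap over.

```bash
echo '[0.02,0.003,-0.004,0,0,0,0.032,0.005,-0.007,0,0,0,0.043,0.005,-0.007,0,0,0,0.056,0.005,-0.007,0,0,0,0.069,0.005,-0.007,0,0,0,0.082,0.003,-0.004,0,0,0,0.094,0,0,0,0,0,0.109,-0.002,0.003,0,0,0,0.123,-0.005,0.007,0,0,0,0.132,-0.011,0.016,0,0,0,0.141,-0.018,0.026,0,0,0,0.141,-0.018,0.026,0,0,0]' | python3 steer.py
python3 - <<'E'
from rel import *
for n in("side","top"):
    f=grab_frame(n);np.savez(f"pics/{n}2.npz",**f)
    c=proj(f,np.array([.53,.02,.13])).astype(int);im=f["pixels"][max(c[1]-75,0):c[1]+75,c[0]-66:c[0]+67,::-1]
    globals()[n]=cv2.resize(im,None,fx=3,fy=3)
cv2.imwrite("pics/v2.png",np.hstack([side,top]))
E
```

```text
time: 3.8
position: [0.5302, 0.0176, 0.1282]
tcp_rot: [0.206, 0.677, 0.676, 0.206]
contact_force: [-0.2, -1.0, -1.1]
opening: -0.001
finger_force: 0.1
```

View pics/v2.png

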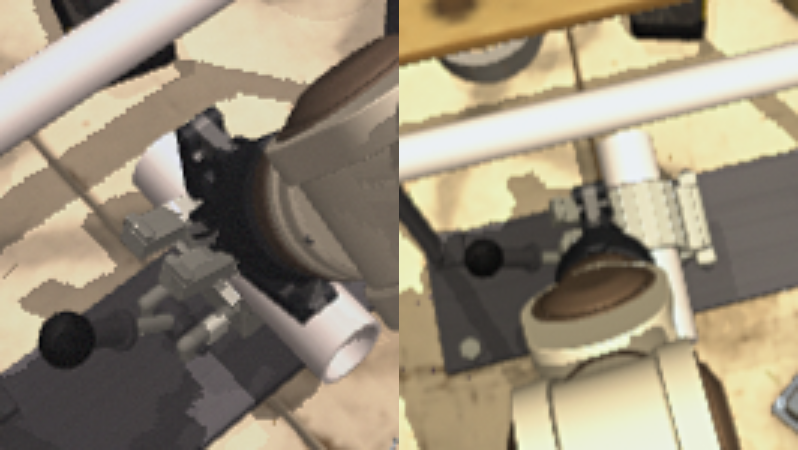

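The cap has swung over the tube and its lug is still slightly raised (side crop (165,245)). The bolt still leans out, with the ball at (67,340). Pressing down the rest in small steps.

```bash
echo '[0.003,-0.003,0.004,0,0,0,0.005,-0.006,0.008,0,0,0,0.007,-0.009,0.0125,0,0,0,0.008,-0.012,0.017,0,0,0,0.008,-0.012,0.017,0,0,0]' | python3 steer.py; echo '[0,-0.0006,0.0008,0,0,0,0,-0.0011,0.0016,0,0,0,0,-0.0011,0.0016,0,0,0]' | python3 steer.py;echo '[0,-0.0006,0.0008,0,0,0,0,-0.0011,0.0016,0,0,0,0,-0.0011,0.0016,0,0,0]' | python3 steer.py
```

```text
time: 4.4
position: [0.5303, 0.0248, 0.1086]
tcp_rot: [0.207, 0.677, 0.676, 0.206]
contact_force: [0.6, -0.2, 1.1]
opening: 0.001
finger_force: 0.3
time: 4.7
position: [0.5306, 0.0246, 0.1077]
tcp_rot: [0.207, 0.677, 0.676, 0.206]
contact_force: [0.1, 0.8, 1.4]
opening: 0.0
finger_force: 0.5
time: 5.0
position: [0.5307, 0.0247, 0.1058]
tcp_rot: [0.207, 0.677, 0.676, 0.206]
contact_force: [0.4, 1.2, 1.0]
opening: 0.003
finger_force: 0.7
```

```bash
for i in 1; do echo '[0,-0.0006,0.0008,0,0,0,0,-0.0011,0.0016,0,0,0,0,-0.0011,0.0016,0,0,0]' | python3 steer.py|egrep 'pos|contact';done;echo '[0,-0.0006,0.0008,0,0,0,0,-0.0011,0.0016,0,0,0,0,-0.0011,0.0016,0,0,0]' | python3 steer.py|egrep 'pos|contact'; echo '[0,-0.0006,0.0008,0,0,0,0,-0.0011,0.0016,0,0,0,0,-0.0011,0.0016,0,0,0]' | python3 steer.py|egrep 'pos|contact'
```

```text
position: [0.5306, 0.0246, 0.1038]
contact_force: [0.7, 0.7, 0.8]
position: [0.5306, 0.0247, 0.1018]
contact_force: [0.3, 0.7, 0.7]
position: [0.5305, 0.0247, 0.0999]
contact_force: [0.7, 0.9, 0.4]
```

```bash
echo '[0,-0.0006,0.0008,0,0,0,0,-0.0011,0.0016,0,0,0,0,-0.0011,0.0016,0,0,0]' | python3 steer.py|egrep 'pos|contact';echo '[0,-0.0006,0.0008,0,0,0,0,-0.0011,0.0016,0,0,0,0,-0.0011,0.0016,0,0,0]' | python3 steer.py|egrep 'pos|contact'
python3 - <<'E'
from rel import *
for n in("side","top"):
    f=grab_frame(n);np.savez(f"pics/{n}3.npz",**f)
    c=proj(f,np.array([.53,.03,.11])).astype(int);im=f["pixels"][max(c[1]-50,0):c[1]+50,c[0]-44:c[0]+45,::-1];print(c)
    globals()[n]=cv2.resize(im,None,fx=4.4,fy=4.4,interpolation=cv2.INTER_CUBIC)
cv2.imwrite("pics/v3.png",np.hstack([side,top]))
E
```

```text
position: [0.5307, 0.0247, 0.0983]
contact_force: [-1.9, 2.3, 3.5]
position: [0.5311, 0.0248, 0.0979]
contact_force: [-10.7, 2.3, 12.5]
[281 351]
[262 317]
```

View pics/v3.png

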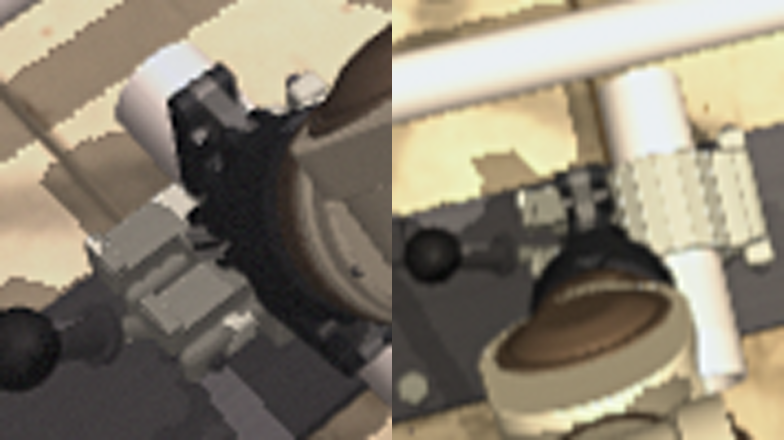

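The cap looks fully down (side crop lug corner (88,242)) and the reaction has risen sharply to about 16 N, so it is at its stop. Backing off, then checking the cap by its lug corners.

```bash
echo '[0,0,-0.01,0,0,0,0,0,-0.04,0,0,0,0,0,-0.08,0,0,0,0.04,0,-0.09,0,0,0,0.09,0,-0.09,0,0,0,0.09,0,-0.09,0,0,0]' | python3 steer.py 1.0
python3 - <<'E'
from rel import *
F={}
for n in("side","top"):
    f=F[n]=grab_frame(n);np.savez(f"pics/{n}4.npz",**f)
    for P in([.533,.0655,.101],[.561,.0655,.095],[.505,.0655,.095]):print(n,P,proj(f,np.array(P)))
    c=proj(f,np.array([.53,.05,.10])).astype(int);im=f["pixels"][c[1]-50:c[1]+50,c[0]-44:c[0]+45,::-1];print(c)
    g=f["pixels"].max(2);m=(g<38).astype(np.uint8);k,l,st,ce=cv2.connectedComponentsWithStats(m)
    b=proj(f,np.array([.533,.116,.109]))
    for i in range(1,k):
        if np.hypot(*(ce[i]-b))<12 and st[i][4]>20:print("ball",ce[i],st[i])
    globals()[n]=cv2.resize(im,None,fx=4.4,fy=4.4,interpolation=cv2.INTER_CUBIC)
cv2.imwrite("pics/v4.png",np.hstack([side,top]))
E
```

```text
time: 7.2
position: [0.4794, 0.1206, 0.1711]
tcp_rot: [0.206, 0.674, 0.678, 0.207]
contact_force: [-0.5, 0.2, -0.4]
opening: 0.992
finger_force: 0.0
side [0.533, 0.0655, 0.101] [265.14347114 364.6884196 ]
side [0.561, 0.0655, 0.095] [255.89406624 355.78609729]
side [0.505, 0.0655, 0.095] [275.21401897 377.3465269 ]
[273 360]
top [0.533, 0.0655, 0.101] [248.04606028 320.94741519]
top [0.561, 0.0655, 0.095] [246.27492392 310.84341641]
top [0.505, 0.0655, 0.095] [250.53136805 332.52142094]
[254 320]
ball [218.58563536 322.80110497] [204 313  29  19 181]
```

View pics/v4.png

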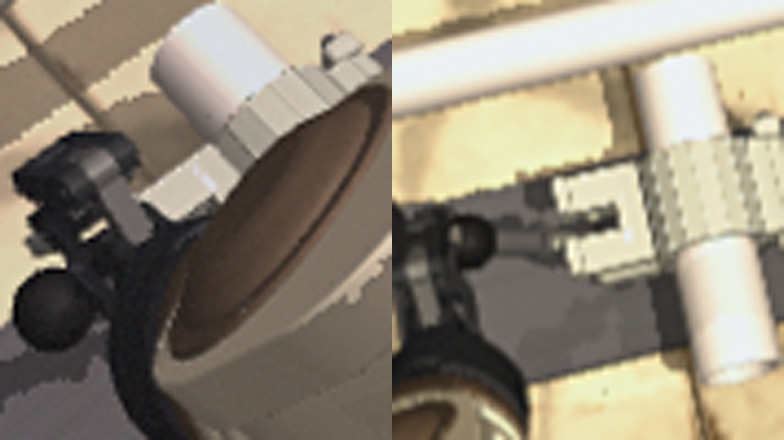

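Both lug corners match the cap-down projection within about 1 px, so the cap is down. The ball has not moved (side (241,381), top (228,325)). Next is the ball grasp.

```bash
python3 rel.py .5455,.117,.0915
python3 - <<'E'
from rel import *
S,T=[np.load(f"pics/{n}0.npz") for n in("side","top")]
print(tri(S,(240.5,380.8),T,(226.9,324.7)),env.pinch_z)
E
```

```text
[0.0007, 0.0108, 0.1019, -0.0191, 0.0002, 0.0024]
(array([0.53498209, 0.11658411, 0.10427251]), np.float64(0.0007030019884405418)) 0.0187
```

Converted, -0.019 rad is -0.006.

```bash
echo '[0.001,0.01,0.02,-0.006,0,0.0006,0.001,0.01,0.05,-0.006,0,0.0006,0.001,0.01,0.08,-0.006,0,0.0006,0.001,0.01,0.102,-0.006,0,0.0006,0.001,0.01,0.102,-0.006,0,0.0006,0.001,0.01,0.102,-0.006,0,0.0006]' | python3 steer.py; echo '[0,0,0,0,0,0,0,0,0,0,0,0,0,0,0,0,0,0,0,0,0,0,0,0,0,0,0,0,0,0,0,0,0,0,0,0,0,0,0,0,0,0,0,0,0,0,0,0]' | python3 steer.py 0.0 60
```

```text
time: 7.9
position: [0.5454, 0.1139, 0.0913]
tcp_rot: [0.213, 0.677, 0.672, 0.212]
contact_force: [-0.1, 0.1, -0.6]
opening: 1.001
finger_force: 0.0
time: 8.7
position: [0.5461, 0.1161, 0.0924]
tcp_rot: [0.213, 0.675, 0.673, 0.214]
contact_force: [-0.4, 3.6, 4.7]
opening: 0.344
finger_force: 58.9
```

```bash
echo '[0.005,0.0025,-0.0035,0,0,0,0.0095,0.0045,-0.0065,0,0,0,0.014,0.007,-0.01,0,0,0,0.014,0.007,-0.01,0,0,0,0.014,0.007,-0.01,0,0,0]' | python3 steer.py
```

```text
time: 9.2
position: [0.5451, 0.1279, 0.1022]
tcp_rot: [0.214, 0.676, 0.673, 0.21]
contact_force: [5.2, -8.5, -5.1]
opening: 0.343
finger_force: 59.6
```

```bash
echo '[0.004,0.0017,-0.0025,0,0,0,-0.005,0.007,-0.01,0,0,0,-0.014,0.0113,-0.0163,0,0,0,-0.024,0.0152,-0.0218,0,0,0,-0.034,0.0184,-0.0265,0,0,0,-0.045,0.021,-0.03,0,0,0,-0.056,0.023,-0.033,0,0,0,-0.056,0.023,-0.033,0,0,0,-0.056,0.023,-0.033,0,0,0]' | python3 steer.py
```

```text
time: 10.1
position: [0.5447, 0.0722, 0.1436]
tcp_rot: [0.213, 0.676, 0.673, 0.212]
contact_force: [-4.6, -2.1, -9.5]
opening: 0.34
finger_force: 61.9
```

```bash
echo '[-0.01,0.001,-0.0015,0,0,0,-0.02,0.002,-0.0025,0,0,0,-0.0295,0.002,-0.003,0,0,0,-0.0295,0.002,-0.003,0,0,0,-0.0295,0.002,-0.003,0,0,0]' | python3 steer.py
```

```text
time: 10.6
position: [0.5443, 0.0433, 0.1471]
tcp_rot: [0.213, 0.676, 0.673, 0.212]
contact_force: [-5.3, 0.2, -9.8]
opening: 0.336
finger_force: 60.0
```

```bash
echo '[0,-0.0025,0.0035,0,0,0,0,-0.005,0.007,0,0,0,0,-0.0075,0.0105,0,0,0,0,-0.009,0.013,0,0,0,0,-0.009,0.013,0,0,0,0,-0.009,0.013,0,0,0]' | python3 steer.py
```

```text
time: 11.2
position: [0.5451, 0.0438, 0.1331]
tcp_rot: [0.213, 0.675, 0.673, 0.213]
contact_force: [-13.4, 1.0, 0.5]
opening: 0.343
finger_force: 61.9
```

```bash
echo '[0,0,0,0,0,0,0,0,0,0,0,0,0,0,0,0,0,0,0,0,0,0,0,0,0,0,0,0,0,0]' | python3 steer.py 0.6; echo '[0,0,-0.02,0,0,0,0,0,-0.05,0,0,0,0,0,-0.09,0,0,0,0,0,-0.13,0,0,0,-0.05,0,-0.15,0,0,0,-0.1,0,-0.15,0,0,0,-0.15,0,-0.15,0,0,0,-0.2,0,-0.15,0,0,0,-0.2,0,-0.15,0,0,0]' | python3 steer.py
python3 - <<'E'
from rel import *
F={}
P0={"pivot+100":[.533,.0425,.145],"pivot+104":[.533,.0425,.149]}
for n in("side","top"):
    f=F[n]=grab_frame(n);np.savez(f"pics/{n}5.npz",**f)
    for k_,P in P0.items():print(n,k_,proj(f,np.array(P)))
    c=proj(f,np.array([.53,.03,.12])).astype(int);im=f["pixels"][c[1]-50:c[1]+50,c[0]-44:c[0]+45,::-1];print(c)
    g=f["pixels"].max(2);m=(g<38).astype(np.uint8);k,l,st,ce=cv2.connectedComponentsWithStats(m)
    for i in range(1,k):
        if np.hypot(*(ce[i]-proj(f,np.array([.533,.0425,.145]))))<15 and st[i][4]>20:print("ball",ce[i],st[i]);F[n+"b"]=ce[i]
    globals()[n]=cv2.resize(im,None,fx=4.4,fy=4.4,interpolation=cv2.INTER_CUBIC)
cv2.imwrite("pics/v5.png",np.hstack([side,top]))
if "sideb" in F and "topb" in F:print(tri(F["side"],F["sideb"],F["top"],F["topb"]))
E
```

```text
time: 11.7
position: [0.5457, 0.044, 0.1326]
tcp_rot: [0.214, 0.675, 0.673, 0.213]
contact_force: [-0.2, -0.7, -0.4]
opening: 0.598
finger_force: 0.0
time: 12.6
position: [0.4576, -0.161, 0.2545]
tcp_rot: [0.214, 0.678, 0.671, 0.212]
contact_force: [-0.8, -0.5, -0.1]
opening: 0.601
finger_force: 0.0
side pivot+100 [273.94489722 343.79240429]
side pivot+104 [273.79495477 342.54466766]
[281 348]
ball [274.50285714 345.13142857] [267 335  17  19 175]
top pivot+100 [255.02071846 313.73676016]
top pivot+104 [254.80545901 313.26896161]
[261 316]
ball [255.80851064 313.92553191] [251 308  11  13  94]
(array([0.53411149, 0.04117423, 0.13799481]), np.float64(0.0003272537211710876))
```

View pics/v5.png

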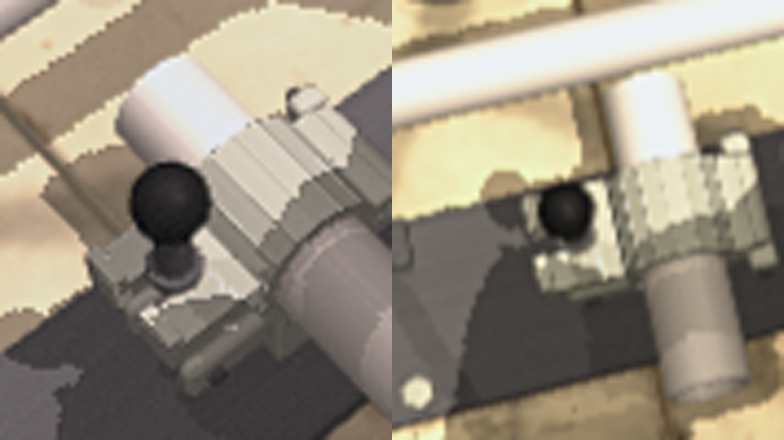

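The bolt stands upright in the slot with its collar seated on the lug (side crop (175,270)). The ball is at its home pixels (side (274.5,345), top (256,314)), the cap is down, the tube has not moved and the gripper is clear. Handing in.

```bash
python3 -c "
from cell import env, grab_frame
print(env.job_done())"
```

```text
the job is handed in; nothing more can be done
None
```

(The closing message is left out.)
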